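Turn the brush pots seal up

TASK

Two hexagonal bisque brush pots lie on the plywood board, and each has one flat with a round maker's seal. Gently roll each pot over on the board until its seal faces straight up, and leave both lying flat on the board, let go. Bisque is brittle: roll them on the board, do not pick them up off it, do not knock them about, and leave the figurine and the scraper between them where they are.

Things in the scene. Friction and masses are not known exactly. Their poses are not given: they have to be found in the camera images.
- pot_a_mid (a point): Centre of the first pot, half-way along and half-way up (28 mm over the board as it lies). x axis: along the pot to its mouth; z axis: out through the flat with the seal. At the start the seal is one flat (60 degrees) from the top. The pot lies on either half of the board, its length roughly along world x (yaw within 0.5 rad).
- pot_b_mid (a point): Centre of the second pot, half-way along and half-way up (28 mm over the board as it lies). x axis: along the pot to its mouth; z axis: out through the flat with the seal. At the start the seal is two flats (120 degrees) from the top, facing sideways and down, on the other side of the pot's x axis than on the first pot. The pot lies on either half of the board, its length roughly along world x (yaw within 0.5 rad).
- pot_a: First white bisque pot: hollow hexagonal prism, 140 mm long, 56 mm across flats, 64.7 mm across corners, flats 32.3 mm wide, about 0.3 kg, one end open, one closed. One flat has at mid-length a round terracotta seal 29 mm across, seen but not felt; five are blank. Grip it across two opposite flats (30 degrees off vertical). Origin: middle of the flat it lay on at the start; x to the mouth.
- pot_b: Second, look-alike white bisque pot: hollow hexagonal prism, 140 mm long, 56 mm across flats, 64.7 mm across corners, flats 32.3 mm wide, about 0.3 kg, one end open, one closed. One flat has at mid-length a round terracotta seal 29 mm across, seen but not felt; five are blank. Grip it across two opposite flats (30 degrees off vertical). Origin: middle of the flat it lay on at the start; x to the mouth.
- board: fixed plywood ware board lying on the table, 360 mm (x) by 820 mm (y), 18 mm thick (top 18 mm above the table); origin under its centre, x away from the robot. A pot has about 215 mm of free board from its middle to the board's centre line and 195 mm to the end (both give or take 40 mm).
- figurine: small white bisque animal figurine, 52 mm across, about 82 mm tall, standing on the middle of the board between the pots, towards the far edge; origin under its base. A bystander.
- scraper: wooden scraper with a steel end lying on the middle of the board between the pots, 135 mm long, 30 mm wide, 10 mm thick; origin under the middle of its wooden grip, x along it to the steel end. A bystander.
Not all that is in view belongs to the job. What is shaped like the pot_a but pink or yellow is not meant.

How it is judged:
At the end, for the whole second after the job is handed in: Both pots lie still on a flat, with their centres over the board, and the seal's flat on top faces straight up within 0.12 rad (angle between each of pot_a_mid, pot_b_mid's own z axis and vertical below 0.12 rad and height (world z) of pot_a_mid between 0.041 and 0.052 m and x of pot_a_mid in the frame of board between -0.18 and 0.18 m and y of pot_a_mid in the frame of board between -0.41 and 0.41 m and linear speed of each of pot_a, pot_b below 0.02 m/s and height (world z) of pot_b_mid between 0.041 and 0.052 m and x of pot_b_mid in the frame of board between -0.18 and 0.18 m and y of pot_b_mid in the frame of board between -0.41 and 0.41 m); the robot touches nothing.
It fails at once if a pot is picked up: its centre rises more than 85 mm above the table (about 39 mm above where it lies) (height (world z) of any of pot_a_mid, pot_b_mid above 0.085 m).
It fails at once if a pot is knocked about: it moves faster than 0.7 m/s (linear speed of any of pot_a, pot_b above 0.7 m/s).
It fails at once if the figurine or the scraper is shifted by more than 20 mm (distance of any of figurine, scraper from where it was at the start of the episode above 0.02 m).
It also fails if it takes over 58 s, if anything falls off the work surface, if the arm or the gripper's body presses on something with over 40 N, if the wrist force passes 120 N, or if a joint passes its speed limit or range.

ROBOT

A 6-joint arm with a two-finger parallel gripper is mounted at the origin on the work surface. World frame = base frame: x ahead of the robot, y to its left, z up, the work surface at z = 0. Lengths are in m, angles in rad, forces in N, time in s.
With the tool pointing down it reaches from about 0.275 to 0.775 m from the base axis. Payload 14.6 kg.
Tool frame: the origin (TCP) lies at the very end of the fingers, on their centre line; the grasp point (between the pads) lies 19 mm behind it; z points along the fingers, y is the line along which they close (so a half turn about z gives the same grasp; the last joint's range is limited). The gripper opens to 85 mm and grips with 20 to 120 N. Pads are 22 mm wide; open, the fingers measure 114 mm over their backs; the gripper's body (76 mm by 85 mm) begins 54 mm behind the grasp point. The pads swing forward as they close: fully open they stand 13 mm farther back than shut.
Start: joints at [-1.334, 0.263, -0.048, 1.259, 0, 1.415], TCP at [0.2, -0.485, 0.231] pointing down, gripper open.
Joint ranges: [-2.65, 2.65], [-0.89, 1.7], [-1.18, 1.37], [-2.13, 2.11], [-1.35, 1.29], [-3.14, 3.14]. Speed limits (rad/s): [1.89, 1.89, 2.57, 2.79, 3.14, 3.14].

INTERFACE

Orientations are given as a rotation vector (axis times angle).
In Python, from plant import bot gives the robot as it stands.
- The arm moves only by the tool drive_tool, never from a script. Its argument "series" is a list that holds one entry, the list of rows, each a list of 5 numbers: the opening, from -1 (shut) to 1 (fully open), then the shift along the tool's x, y, z in mm, then the turn about the tool's z in rad. A call has 1 to 12 rows; each row is the pose to reach, as a shift and turn from the pose commanded when the call began, along the tool's axes at that moment; what a row does not reach only later rows make up. A row lasts 1/12 s, in which the tool goes at most 41.7 mm and 7.16 degrees, less where a joint would pass 70% of its speed; a pose out of reach is approached as far as the arm can. A call with a gripper value outside its range is refused whole. The fingers move at their own pace and stop on an object; "grip_force" is the grip in N (left out, the last holds). Time passes only in rows, so rows that repeat a pose let the fingers close. It gives the time, the measured TCP pose, the force, the opening and the grip force at its end, in the units of the state.
- bot.state(): the state, without advancing time (a new reading comes with each control period).
- bot.grab_frame(name): name is "scene" or "top"; returns (picture, depth): 400x640x3 uint8, red, green, blue; 400x640 float32, m along the optical axis (not along the pixel's ray), 0 where there is no reading.
- bot.get_calibration(name): a dict with "mtx" (3x3 intrinsics, pixels), "R" (3x3) and "t" (3): a world point X has camera coordinates R X + t. Camera axes: x right, y down, z forward; pixel columns grow to the right and rows downward; lengths in m; the calibration is good to about 2 mm. A picture is of the moment at which its call begins. get_calibration takes no time and is no camera call.
- bot.sign_off(): hands the job in; it is judged then, once.
The state is a dict: "t": time; "joints": joint angles; "dq": joint speeds; "tau": joint torques, N m; "tcp_pos": TCP position; "tcp_rot": TCP orientation; "wrist_force": force on the tool from outside, world axes, zero at the start; "wrist_torque": the same for the moment, N m; "finger_gap": finger opening in m; "grasp_force": force on a finger pad.
Only numpy, scipy, OpenCV 4.12 (cv2) and the standard library are available. Lean on these libraries where they do the work, as an engineer would, in place of code of your own. Each camera call takes 0.05 s, during which the arm holds its last target. There are 200 camera calls.

## Working session

There is one attempt and no reset: what is moved stays moved. The work goes in short steps, Python scripts to look and compute and a tool call to move; the robot and the scene stay as the last step left them, time stands still between calls to the robot, and variables do not carry over. Pictures are saved under pics/ and viewed, at most 10 in all, crops included, and the job is handed in when it is done.

Besides the shell and the picture viewer there is one more tool, called after ">>>" by a JSON object that holds its "method" and its "body". drive_tool: Moves the arm, as the interface text tells. Its arguments: {"type":"object","properties":{"series":{"type":"array","items":{"type":"array","items":{"type":"array","items":{"type":"number"}}}},"grip_force":{"type":"number"}},"required":["series"]}

```bash
mkdir -p pics; ls; python3 - <<'E'
from plant import bot
import cv2,numpy as np
np.set_printoptions(precision=4,suppress=True)
print(bot.state())
for n in("scene","top"):
    p,d=bot.grab_frame(n);cv2.imwrite(f"pics/{n}0.png",p[:,:,::-1]);np.save(f"pics/{n}0d.npy",d)
    c=bot.get_calibration(n);print(n,c, "cam at",-c["R"].T@c["t"])
E
```

```text
pics
{'t': 0.0, 'joints': array([-1.3343,  0.2635, -0.0489,  1.2594, -0.    ,  1.4155]), 'dq': array([-0.0005, -0.0014, -0.0013, -0.0004, -0.0003,  0.0007]), 'tau': array([  0.002 , -63.762 ,  38.4565,   0.0137,  -0.    ,   0.    ]), 'tcp_pos': array([ 0.2004, -0.485 ,  0.2308]), 'tcp_rot': array([-3.0805, -0.6113,  0.0001]), 'wrist_force': array([ 0.4836,  0.8792, -0.1466]), 'wrist_torque': array([ 0.0499, -0.0057,  0.0193]), 'grasp_force': 0.0, 'finger_gap': 0.08567316762372017}
scene {'mtx': array([[467.7484,   0.    , 317.7   ],
       [  0.    , 467.7484, 193.0966],
       [  0.    ,   0.    ,   1.    ]]), 'R': array([[-0.6267,  0.7791, -0.0134],
       [ 0.6126,  0.4821, -0.6263],
       [-0.4815, -0.4008, -0.7794]]), 't': array([ 0.1854, -0.2882,  1.6382])} cam at [1.0816 0.6511 1.0988]
top {'mtx': array([[448.5895,   0.    , 312.8673],
       [  0.    , 448.5895, 203.8329],
       [  0.    ,   0.    ,   1.    ]]), 'R': array([[-0.0125, -0.9998,  0.0149],
       [-0.9962,  0.0111, -0.086 ],
       [ 0.0858, -0.0159, -0.9962]]), 't': array([0.1201, 0.4472, 1.3058])} cam at [0.3349 0.1358 1.3375]
```

View pics/top0.png

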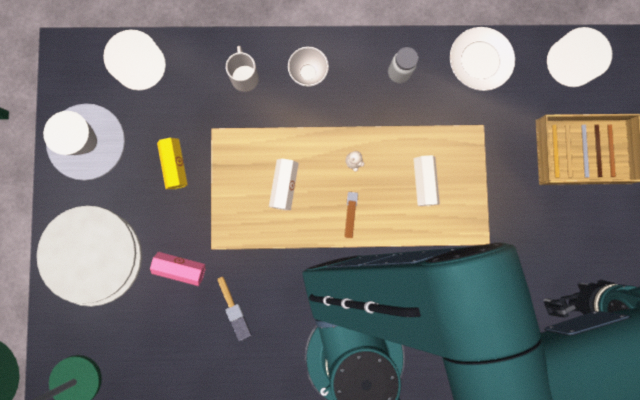

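View pics/scene0.png

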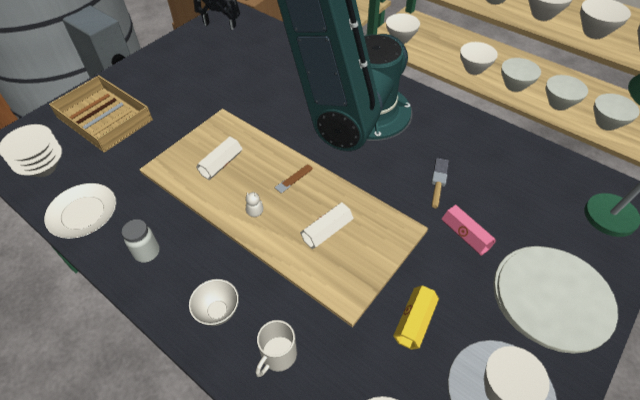

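Top view: board in the middle; one white pot at (284,184) with its seal just visible at (291,186), the other at (427,180) with no seal visible, scraper (350,215) and figurine (355,160) between them. Scene view: pots at (218,158) and (327,226), with the yellow and pink decoys off the board. Next I'll measure the pots and check where the mouths are.

```bash
cat > h.py <<'E'
from plant import bot
import cv2,numpy as np
from scipy.spatial.transform import Rotation as Ro
np.set_printoptions(precision=4,suppress=True)
def ray(n,uv,z):
    c=bot.get_calibration(n);o=-c["R"].T@c["t"]
    d=c["R"].T@np.linalg.inv(c["mtx"])@np.r_[uv,1.]
    return o+d*(z-o[2])/d[2]
def pots(p,d):
    """top view: white blobs on board -> footprint from depth points on the top flat"""
    c=bot.get_calibration("top");out=[]
    hsv=cv2.cvtColor(p,cv2.COLOR_RGB2HSV)
    m=((hsv[...,1]<45)&(hsv[...,2]>110)).astype(np.uint8)
    cs,_=cv2.findContours(m,cv2.RETR_EXTERNAL,cv2.CHAIN_APPROX_NONE)
    for k in cs:
        if not 500<cv2.contourArea(k)<2500: continue
        mm=np.zeros(m.shape,np.uint8);cv2.drawContours(mm,[k],-1,1,-1)
        v,u=np.nonzero(mm&(d>0));z=d[v,u]
        X=(c["R"].T@(np.linalg.inv(c["mtx"])@np.c_[u,v,np.ones(len(u))].T*z-c["t"][:,None])).T
        t=X[(X[:,2]>.069)&(X[:,2]<.082)]
        if len(t)<100: continue
        (cx,cy),(w,h),a=cv2.minAreaRect((t[:,:2]*1000).astype(np.float32))
        e=np.linalg.svd(t[:,:2]-t[:,:2].mean(0),full_matrices=False)[2][0]; e=e*np.sign(e[0])
        out.append((cv2.boundingRect(k),np.r_[cx,cy]/1000,(w,h),np.arctan2(e[1],e[0]),np.median(t[:,2]),len(t)))
    return out
E
python3 - <<'E'
from h import *
p=cv2.imread("pics/top0.png")[:,:,::-1].copy();d=np.load("pics/top0d.npy")
for o in pots(p,d):print(o)
print(Ro.from_rotvec([-3.0805,-.6113,0]).as_matrix())
for uv in [(211,129),(485,126),(490,244),(212,249)]:print(ray("top",uv,.018))
print("seal",ray("top",(291.5,186),.06))
s=cv2.imread("pics/scene0.png")
a=cv2.resize(s[190:260,285:365],(400,350),interpolation=2);b=cv2.resize(s[125:195,180:260],(400,350),interpolation=2)
t=p[:,:,::-1];e=cv2.resize(t[150:220,250:330],(400,250*0+240),interpolation=2);f=cv2.resize(t[150:220,390:470],(400,240),interpolation=2)
cv2.imwrite("pics/crop0.png",np.vstack([np.hstack([a,b]),np.hstack([e,f])]))
E
```

```text
((269, 159, 29, 51), array([0.5042, 0.2002]), (41.36802291870117, 139.7069549560547), np.float64(-0.16978448559993395), np.float64(0.07357477815251331), 616)
((414, 155, 24, 51), array([ 0.5099, -0.2139]), (138.99899291992188, 41.67998123168945), np.float64(0.05437666727551982), np.float64(0.07352945404776443), 609)
((225, 45, 32, 47), array([0.8462, 0.3146]), (80.65959930419922, 102.74667358398438), np.float64(0.23747151308650852), np.float64(0.07536894713854222), 124)
[[ 0.9242  0.3818 -0.0002]
 [ 0.3818 -0.9242  0.001 ]
 [ 0.0002 -0.001  -1.    ]]
[0.6762 0.4161 0.018 ]
[ 0.6783 -0.4072  0.018 ]
[ 0.3239 -0.4058  0.018 ]
[0.3196 0.4107 0.018 ]
seal [0.4969 0.1761 0.06  ]
```

View pics/crop0.png

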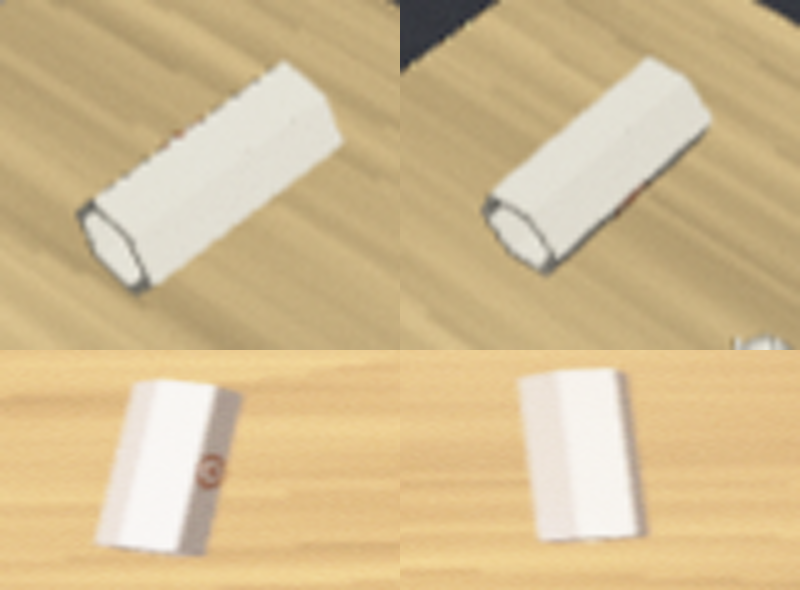

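Both mouths point to +x. A's seal faces −y and up. B's faces +y and down: a rim of it shows at crop (632,197). So A rolls one flat toward +y and B two flats toward −y. I'll push with shut fingers on the upper side flat, following the tipping arc, starting with B.

>>> {"method": "drive_tool", "body": {"series": [[[-1,406,-178,0,-1.234],[-1,406,-178,0,-1.234],[-1,406,-178,0,-1.234],[-1,406,-178,0,-1.234],[-1,406,-178,0,-1.234],[-1,406,-178,0,-1.234],[-1,406,-178,0,-1.234],[-1,406,-178,0,-1.234],[-1,406,-178,0,-1.234],[-1,406,-178,0,-1.234],[-1,406,-178,0,-1.234],[-1,406,-178,0,-1.234]]]}}

```text
t: 1.1
tcp_pos: [0.5102, -0.1622, 0.2307]
tcp_rot: [-2.154, -2.286, -0.001]
wrist_force: [0.4, -0.7, -0.8]
finger_gap: -0.0003
grasp_force: 0.0
```

>>> {"method": "drive_tool", "body": {"series": [[[-1,0,0,40,0],[-1,0,0,80,0],[-1,0,0,120,0],[-1,0,0,150,0],[-1,0,0,167,0],[-1,-4,0,167,0],[-1,-8,0,167,0],[-1,-11,0,167,0],[-1,-11,0,167,0]]]}}

```text
t: 1.85
tcp_pos: [0.5092, -0.178, 0.0658]
tcp_rot: [2.159, 2.279, 0.001]
wrist_force: [0.7, 0.2, 0.8]
finger_gap: 0.0
grasp_force: 0.0
```

>>> {"method": "drive_tool", "body": {"series": [[[-1,-3,0,0,0],[-1,-6,0,0,0],[-1,-10,0,-2,0],[-1,-14,0,-5,0],[-1,-18,0,-7,0],[-1,-23,0,-9,0],[-1,-28,0,-11,0],[-1,-33,0,-12,0],[-1,-38,0,-13,0],[-1,-43,0,-13,0],[-1,-46,0,-13,0],[-1,-46,0,-13,0]]]}}

```text
t: 2.85
tcp_pos: [0.5112, -0.2241, 0.0781]
tcp_rot: [2.159, 2.279, -0.001]
wrist_force: [-3.6, -0.7, 12.9]
finger_gap: 0.0
grasp_force: 5.8
```

```bash
cat > look.py <<'E'
import sys
from h import *
n=sys.argv[1];u,v=int(sys.argv[2]),int(sys.argv[3])
p,d=bot.grab_frame("top")
for o in pots(p,d)[:3]:print(o)
s,_=bot.grab_frame("scene")
a=cv2.resize(s[v-50:v+50,u-60:u+60],(480,400),interpolation=2)
t=cv2.resize(p[120:250,200:500],(600,260),interpolation=2)
a=np.hstack([a,np.zeros((400,120,3),np.uint8)])
cv2.imwrite(f"pics/{n}.png",np.vstack([a,t])[:600,:,::-1])
print(bot.state()["tcp_pos"])
E
python3 look.py b1 215 150
```

```text
((269, 159, 29, 51), array([0.5048, 0.2007]), (41.8502197265625, 140.76828002929688), np.float64(-0.17358396373371776), np.float64(0.07340213470878434), 632)
((225, 45, 33, 47), array([0.8447, 0.3261]), (104.84088134765625, 79.47318267822266), np.float64(0.18897925701383106), np.float64(0.07680630990713887), 125)
[ 0.5112 -0.2238  0.0782]
```

View pics/b1.png

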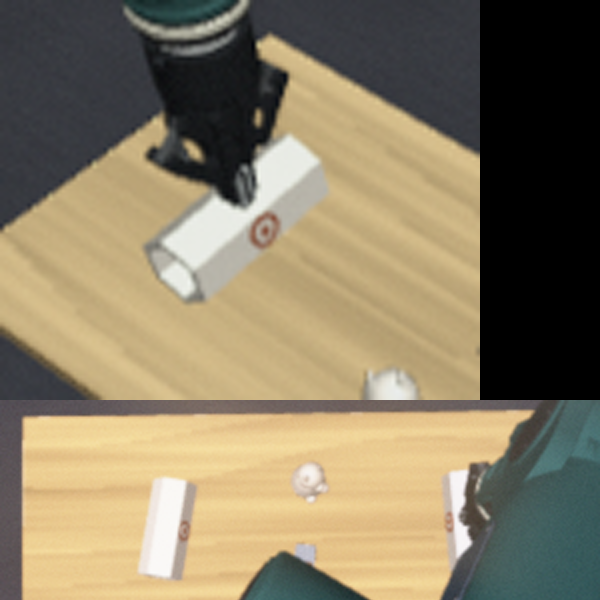

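B has rolled one flat cleanly; the seal is now on its upper +y flat at crop (263,230). Lifting, backing off and re-measuring.

>>> {"method": "drive_tool", "body": {"series": [[[-1,0,0,-10,0],[-1,0,0,-25,0],[-1,10,0,-30,0],[-1,25,0,-30,0],[-1,33,0,-30,0],[-1,33,0,-30,0]]]}}

```text
t: 3.45
tcp_pos: [0.5084, -0.1872, 0.1068]
tcp_rot: [-2.156, -2.283, 0.0]
wrist_force: [0.3, -0.4, 0.2]
finger_gap: 0.0002
grasp_force: 0.0
```

```bash
python3 - <<'E'
from h import *
p,d=bot.grab_frame("top");s,ds=bot.grab_frame("scene")
for o in pots(p,d):print(o)
# seal in both views
for n,im in(("top",p),("scene",s)):
    hsv=cv2.cvtColor(im,cv2.COLOR_RGB2HSV)
    m=(((hsv[...,0]<12)|(hsv[...,0]>172))&(hsv[...,1]>80)&(hsv[...,2]>60)).astype(np.uint8)
    _,_,st,ce=cv2.connectedComponentsWithStats(cv2.dilate(m,np.ones((3,3))))
    for a,c in zip(st[1:],ce[1:]):
        X=ray(n,c,.06)
        if a[4]<250 and .3<X[0]<.7 and abs(X[1])<.42:print(n,c,a[4],X)
# scene top flat via depth
c=bot.get_calibration("scene");v,u=np.mgrid[100:260,140:380].reshape(2,-1);z=ds[v,u]
X=(c["R"].T@(np.linalg.inv(c["mtx"])@np.c_[u,v,np.ones(len(u))].T*z-c["t"][:,None])).T
hs=cv2.cvtColor(s,cv2.COLOR_RGB2HSV)[v,u,1]
for lo,hi in((-.4,-.12),(.1,.4)):
    k=(z>0)&(X[:,2]>.071)&(X[:,2]<.077)&(X[:,1]>lo)&(X[:,1]<hi)&(X[:,0]>.4)&(X[:,0]<.62)&(hs<45)
    t=X[k];(cx,cy),wh,a=cv2.minAreaRect((t[:,:2]*1000).astype(np.float32));print(cx,cy,wh,a,len(t))
print(bot.state()["tcp_pos"])
E
```

```text
((269, 159, 28, 51), array([0.5046, 0.2009]), (41.506126403808594, 140.23043823242188), np.float64(-0.17448258334369052), np.float64(0.0732869309002472), 622)
((225, 45, 33, 47), array([0.8474, 0.3135]), (81.35286712646484, 103.6092300415039), np.float64(0.20744740257718364), np.float64(0.07620081209090425), 116)
top [291.9818 185.0545] 55 [0.4997 0.1747 0.06  ]
top [348. 203.] 15 [0.4462 0.0149 0.06  ]
top [354.3043 202.2174] 23 [ 0.4483 -0.0033  0.06  ]
scene [217.     153.7931] 87 [ 0.5104 -0.2229  0.06  ]
514.308349609375 -245.1648712158203 (140.91200256347656, 39.258583068847656) 3.6815803050994873 236
504.9700927734375 200.8047637939453 (38.58992004394531, 141.60874938964844) 78.90081024169922 474
[ 0.5088 -0.1888  0.1069]
```

>>> {"method": "drive_tool", "body": {"series": [[[-1,0,0,15,0],[-1,0,0,30,0],[-1,0,0,43,0],[-1,0,0,43,0],[-1,-5,0,43,0],[-1,-10,0,43,0],[-1,-15,0,43,0],[-1,-18,0,43,0],[-1,-18,0,43,0]]]}}

```text
t: 4.3
tcp_pos: [0.5104, -0.2087, 0.0647]
tcp_rot: [2.16, 2.28, 0.0]
wrist_force: [0.9, 0.3, 1.0]
finger_gap: 0.0002
grasp_force: 0.0
```

>>> {"method": "drive_tool", "body": {"series": [[[-1,-3,0,0,0],[-1,-6,0,0,0],[-1,-10,0,-2,0],[-1,-14,0,-5,0],[-1,-18,0,-7,0],[-1,-23,0,-9,0],[-1,-28,0,-11,0],[-1,-33,0,-12,0],[-1,-38,0,-13,0],[-1,-43,0,-13,0],[-1,-46,0,-13,0],[-1,-46,0,-13,0]]]}}

```text
t: 5.3
tcp_pos: [0.5129, -0.2552, 0.0784]
tcp_rot: [2.159, 2.279, -0.001]
wrist_force: [-4.9, -0.2, 15.8]
finger_gap: 0.0003
grasp_force: 7.0
```

>>> {"method": "drive_tool", "body": {"series": [[[-1,0,0,-20,0],[-1,0,0,-60,0],[-1,20,0,-100,0],[-1,60,0,-110,0],[-1,100,0,-110,0],[-1,140,0,-110,0],[-1,140,0,-110,0]]]}}

```text
t: 5.88
tcp_pos: [0.5041, -0.1089, 0.188]
tcp_rot: [-2.155, -2.285, -0.002]
wrist_force: [1.4, -0.9, 0.0]
finger_gap: -0.0
grasp_force: 0.0
```

```bash
python3 look.py b2 215 150
```

```text
((269, 159, 28, 51), array([0.5045, 0.2008]), (42.053245544433594, 139.517578125), np.float64(-0.18083931181322394), np.float64(0.07346378256858165), 626)
((225, 45, 33, 47), array([0.8459, 0.3273]), (105.33822631835938, 79.68989562988281), np.float64(0.20603008385421223), np.float64(0.07600885116281965), 118)
[ 0.5051 -0.1129  0.1877]
```

View pics/b2.png

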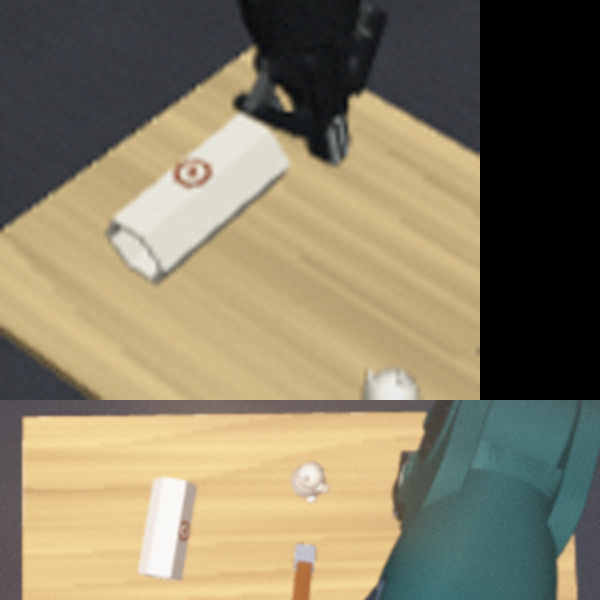

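B's seal is now on top at crop (193,172) and the pot lies flat. On to A, approaching from its −y side.

>>> {"method": "drive_tool", "body": {"series": [[[-1,265,5,0,0.23],[-1,265,5,0,0.23],[-1,265,5,0,0.23],[-1,265,5,0,0.23],[-1,265,5,0,0.23],[-1,265,5,0,0.23],[-1,265,5,0,0.23],[-1,265,5,0,0.23],[-1,265,5,0,0.23],[-1,265,5,0,0.23],[-1,265,5,0,0.23]]]}}

```text
t: 6.9
tcp_pos: [0.4958, 0.1497, 0.1872]
tcp_rot: [2.409, 2.016, -0.0]
wrist_force: [-0.2, -0.7, 0.5]
finger_gap: -0.0
grasp_force: 0.0
```

>>> {"method": "drive_tool", "body": {"series": [[[-1,0,0,35,0],[-1,0,0,70,0],[-1,0,0,100,0],[-1,0,0,115,0],[-1,0,0,123,0],[-1,4,0,123,0],[-1,8,0,123,0],[-1,11,0,123,0],[-1,11,0,123,0]]]}}

```text
t: 7.65
tcp_pos: [0.4982, 0.1626, 0.0655]
tcp_rot: [2.406, 2.019, 0.003]
wrist_force: [-0.1, -0.1, -0.3]
finger_gap: -0.0001
grasp_force: 0.0
```

>>> {"method": "drive_tool", "body": {"series": [[[-1,3,0,0,0],[-1,6,0,0,0],[-1,10,0,-2,0],[-1,14,0,-5,0],[-1,18,0,-7,0],[-1,23,0,-9,0],[-1,28,0,-11,0],[-1,33,0,-12,0],[-1,38,0,-13,0],[-1,43,0,-13,0],[-1,46,0,-13,0],[-1,46,0,-13,0]]]}}

```text
t: 8.65
tcp_pos: [0.5055, 0.2084, 0.0779]
tcp_rot: [-2.406, -2.02, -0.002]
wrist_force: [-3.0, 0.5, 11.2]
finger_gap: -0.0001
grasp_force: 5.4
```

>>> {"method": "drive_tool", "body": {"series": [[[-1,0,0,-20,0],[-1,0,0,-60,0],[-1,-20,0,-100,0],[-1,-60,0,-130,0],[-1,-100,0,-150,0],[-1,-140,0,-150,0],[-1,-140,0,-150,0],[-1,-140,0,-150,0]]]}}

```text
t: 9.32
tcp_pos: [0.4808, 0.0674, 0.228]
tcp_rot: [2.41, 2.014, 0.001]
wrist_force: [0.2, 0.4, -1.0]
finger_gap: -0.0
grasp_force: 0.0
```

```bash
python3 look.py a1 327 226; python3 - <<'E'
from h import *
s,ds=bot.grab_frame("scene");cv2.imwrite("pics/end.png",s[:,:,::-1])
c=bot.get_calibration("scene");v,u=np.mgrid[100:280,140:400].reshape(2,-1);z=ds[v,u]
X=(c["R"].T@(np.linalg.inv(c["mtx"])@np.c_[u,v,np.ones(len(u))].T*z-c["t"][:,None])).T
hsv=cv2.cvtColor(s,cv2.COLOR_RGB2HSV)[v,u].astype(int)
for lo,hi in((-.4,-.12),(.1,.4)):
    b=(z>0)&(X[:,1]>lo)&(X[:,1]<hi)&(X[:,0]>.4)&(X[:,0]<.62)&(X[:,2]>.068)&(X[:,2]<.085)
    q=X[b&(hsv[:,1]>60)&((hsv[:,0]<12)|(hsv[:,0]>172))];print("seal",q.mean(0),len(q))
    t=X[b&(hsv[:,1]<45)];print("pot top",t.mean(0))
    A=np.linalg.svd(q-q.mean(0))[2][2];print("normal",A)
E
```

```text
((258, 157, 29, 51), array([0.5098, 0.2322]), (40.19749069213867, 139.93753051757812), np.float64(-0.16531301316860852), np.float64(0.07357852985598082), 616)
((436, 154, 25, 50), array([ 0.5139, -0.277 ]), (139.92066955566406, 41.39283752441406), np.float64(0.05316050372378324), np.float64(0.0733486927428244), 524)
((225, 45, 33, 47), array([0.8476, 0.3139]), (80.68067169189453, 104.5491943359375), np.float64(0.24086504496545752), np.float64(0.07546785213212809), 113)
[0.481  0.0696 0.2271]
seal [ 0.5148 -0.2804  0.0742] 22
pot top [ 0.518  -0.2767  0.0732]
normal [ 0.086   0.1124 -0.9899]
seal [0.5096 0.2298 0.0749] 39
pot top [0.5141 0.2332 0.0731]
normal [ 0.0156  0.0369 -0.9992]
```

View pics/a1.png

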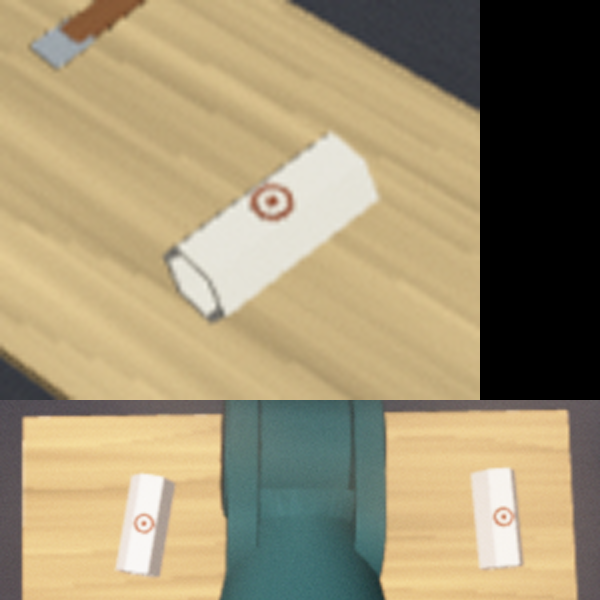

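View pics/end.png

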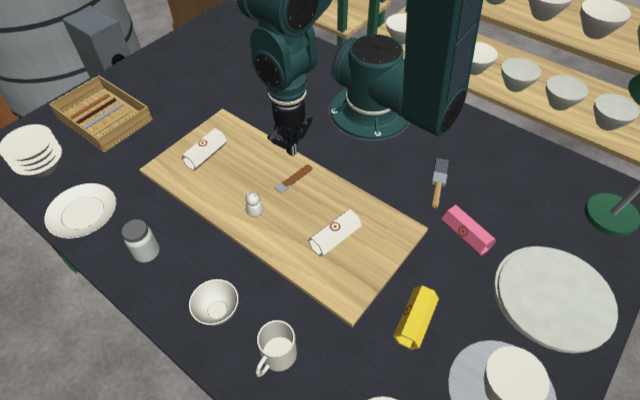

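Both seals face up (top-view crop (144,523) and (503,517)). Both tops are at 73.5 mm, so the pots lie flat. The figurine (253,205) and scraper (295,178) have not moved, and the gripper is clear.

```bash
python3 -c "
from plant import bot
print(bot.sign_off())"
```

```text
the job is handed in; nothing more can be done
None
```

Both pots now lie flat on the board with their seals facing up, the gripper is clear of everything, the figurine and scraper were not disturbed, and the job is handed in (no verdict was returned).

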